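Undo the left-hand retaining knob of the bench lapping spindle

TASK

The disc on the small bench lapping unit is due for a change: its retaining knob has a left-hand thread, so loosen it by turning it clockwise as seen from above, following it up by feel as it climbs, until it is off the thread, then lift it off the spindle. Never force, press or yank the knob on its thread. Stand it upright, knurled end up, on the floor of the shallow round metal dish and let go of it there without dropping it.

Things in the scene. Friction and masses are not known exactly. Their poses are not given: they have to be found in the camera images.
- knob_grip (a point): Retaining knob: plain steel, round, 34 mm diameter, 46 mm tall, 0.12 kg, standing on the middle of the lap disc. Point on its axis, 34 mm above its flat underside, 12 mm below its flat top; z = knob axis, up. From 10 mm below this point to the top it is a knurled cylinder to grip, at any yaw; below is a smooth hollow skirt of the same diameter.
- knob_thread (a point): Point on the knob's axis 28 mm below knob_grip, where its coarse left-hand thread is. Turned clockwise from above, once the spindle's lock holds, it climbs 10 to 25 mm per full turn (not known better). It is off the thread after 0.3 to 0.6 turn in all; further turning does no harm. Play: 1.5 mm axial, 1 mm sideways. Until it is off, a straight upward pull meets the thread.
- spindle (a point): Top end of the unit's spindle, hidden in the knob; z up. 12 to 14 mm below knob_grip at the start, 27 mm above the lap disc; 14 mm diameter, 23 over the thread. Its lock has slack: it and the disc first turn along with the knob 45 to 80 degrees. A sprung washer pushes the knob up with 2 to 4 N. Over 18 N between knob and unit damages the thread. Once off the thread, 25 mm of lift clears it.
- lap_unit: Lapping unit, fixed to the bench: painted grey box 124 x 116 mm, 48 mm high, dial and switch on the front; on top a flat lap disc of 92 mm diameter, upper face 60 mm above the bench. Origin at the centre of the underside, x away from the front panel, z up.
- dish_floor (a point): Centre of the inner floor of the shallow round aluminium parts dish, 3 mm above the bench, z up; inner floor 84 mm diameter, rim 104 mm diameter and 12 mm high above the bench, wall 2 mm, 0.25 kg, loose on the bench.
Not all that is in view belongs to the job. Leave any pink or purple look-alike of the part that bears knob_grip alone.

How it is judged:
By the outcome, as a careful person would: the job done as asked, in the order asked, and still so for the second after the job is handed in, with the robot touching nothing.
It also fails if it takes over 67 s, if anything falls off the work surface, if the arm or the gripper's body presses on something with over 40 N, if the wrist force passes 120 N, or if a joint passes its speed limit or range.

ROBOT

A 6-joint arm with a two-finger parallel gripper is mounted at the origin on a cart in front of the work surface, level with it; the furniture and walls round the work are solid. World frame = base frame: x ahead of the robot, y to its left, z up, the work surface at z = 0. Lengths are in m, angles in degrees, forces in N, time in s.
With the tool pointing down it reaches from about 0.375 to 0.75 m from the base axis. Payload 9 kg.
Tool frame: the origin (TCP) lies where the fingers leave the gripper's body, on its centre line; the fingertips stand 73 mm ahead of it and the grasp point (between the pads) lies 54 mm ahead of it (robot.tip_reach is the distance from the TCP to the fingertips, in m); z points along the fingers, y is the direction in which the jaws open and shut (so a half turn about z gives the same grasp; the last joint's range is limited). The gripper opens to 85 mm and grips with 20 to 120 N. Pads are 22 mm wide; open, the fingers measure 114 mm over their backs; the gripper's body (76 mm by 85 mm) begins 54 mm behind the grasp point. The pads swing forward as they close: fully open they stand 13 mm farther back than shut.
Start: joints at [59.146, 5.964, 5.575, 89.605, 0, 77.527], TCP at [0.189, 0.569, 0.304] pointing down, gripper open.
Joint ranges: [-171.21, 171.21], [-48.23, 106.86], [-62.78, 66.21], [-105.2, 120.99], [-86.42, 89.51], [-180, 180]. Speed limits (degrees/s): [127.2, 127.2, 147.25, 180, 180, 180].

INTERFACE

Orientations are given as [roll, pitch, yaw] about the fixed x, y, z axes, in that order (R = Rz(yaw) Ry(pitch) Rx(roll)).
In Python, from plant import robot gives the robot as it stands. Calls block until the motion is done:
- robot.move_pose(position, orientation): joint-space move of the TCP to a pose.
- robot.line_to(position, vel=0.15, rotation=None, guard=None): straight line of the TCP; rotation=None keeps the orientation; vel is the mean speed in m/s. With guard (N) it stops when the force on the tool has changed by that much, and returns True; else False.
- robot.goto_joints(angles): joint-space move.
- robot.set_gripper(opening): finger opening in m; the grip force is fixed at half the most; returns when the fingers have stopped.
- robot.pause(seconds).
- robot.ik(position, orientation): joint angles nearest the present ones, or None.
- robot.observe(): the state.
- robot.grab_frame(name): name is "scene" or "top"; returns the picture (384x512x3 uint8, blue, green, red); there is no depth.
- robot.get_calibration(name): a dict with "vertical_fov" (degrees; the focal length in pixels is half the picture's height over the tangent of half this angle, whatever the lens; pixels are square), "cx", "cy" (the principal point, pixels), "k1" (the pictures are not rectified: a ray, as slopes to the right and down, at radius r is drawn at 1 + k1 r^2 times it, then the intrinsics apply), "rvec" (rotation vector, rad) and "tvec" (3), from world to camera coordinates, as OpenCV has them. Camera axes: x right, y down, z forward; pixel columns grow to the right and rows downward; lengths in m; the calibration is good to about 2 mm. A picture is of the moment at which its call begins. get_calibration takes no time and is no camera call.
A pose or a line that the arm cannot do raises robot.IKError and nothing moves.
- robot.job_done(): hands the job in, once; it reports no verdict.
The state is a dict: "time": time; "q": joint angles; "qvel": joint speeds; "joint_torque": joint torques, N m; "tool_pos": TCP position; "tcp_rot": TCP orientation; "ft_force": force on the tool from outside, world axes, zero at the start; "torque": the same for the moment, N m; "gripper_width": finger opening in m.
Only numpy, scipy, OpenCV 4.12 (cv2) and the standard library are available. Lean on these libraries where they do the work, as an engineer would, in place of code of your own. Each camera call takes 0.05 s, during which the arm holds its last target. There are 200 camera calls.

## Working session

There is one attempt and no reset: what is moved stays moved. The work goes in short steps, each a Python script; the robot and the scene stay as the last script left them, time stands still between calls to the robot, and variables do not carry over. Pictures are saved under pics/ and viewed, about 8 in all and at most 12, crops included, and the job is handed in when it is done.

```bash
ls; mkdir -p pics
cat > h.py <<'E'
import numpy as np, cv2
from plant import robot
def cam(n):
    c=robot.get_calibration(n); f=192/np.tan(np.radians(c["vertical_fov"]/2))
    R=cv2.Rodrigues(np.array(c["rvec"],float))[0]; return c,f,R,np.array(c["tvec"],float).ravel()
def proj(n,P):
    c,f,R,t=cam(n); p=np.atleast_2d(P)@R.T+t; s=p[:,:2]/p[:,2:]
    s=s*(1+c["k1"]*(s**2).sum(1,keepdims=True)); return s*f+[c["cx"],c["cy"]]
def ray(n,uv):
    c,f,R,t=cam(n); d=(np.array(uv,float)-[c["cx"],c["cy"]])/f; s=d.copy()
    for _ in range(30): s=d/(1+c["k1"]*(s@s))
    return -R.T@t, R.T@np.array([s[0],s[1],1])
def atz(n,uv,z):
    o,d=ray(n,uv); return o+d*(z-o[2])/d[2]
E
python3 - <<'E'
from h import *
for n in("scene","top"):
    im=robot.grab_frame(n); cv2.imwrite(f"pics/{n}0.png",im)
    print(n,robot.get_calibration(n),ray(n,(256,192)))
a,b=[cv2.imread(f"pics/{n}0.png") for n in("scene","top")]
print(robot.observe())
cv2.imwrite("pics/a.png",cv2.resize(a,(800,600))); cv2.imwrite("pics/b.png",cv2.resize(b,(800,600)))
E
```

```text
pics
scene {'vertical_fov': 53.87928109162267, 'cx': 260.27213691925687, 'cy': 191.60587879121135, 'k1': -0.041052307427078806, 'rvec': array([ 1.38746459, -2.24867449,  0.84778458]), 'tvec': array([0.19003306, 0.46387754, 0.59050602])} (array([0.05219574, 0.19058162, 0.74896365]), array([ 0.59024441, -0.28900087, -0.75380302]))
top {'vertical_fov': 46.48614845656023, 'cx': 247.95740004056094, 'cy': 194.15084379183443, 'k1': -0.06625400180736503, 'rvec': array([ 2.17292283, -2.03694229,  0.22306973]), 'tvec': array([-0.10996774,  0.58289207,  1.12798068])} (array([ 0.33480333, -0.08517872,  1.22672238]), array([ 0.21907237, -0.00668743, -0.97586342]))
{'time': 0.1, 'q': array([5.91472921e+01, 5.99549326e+00, 5.53416070e+00, 8.96067970e+01,
       7.07669961e-04, 7.75272147e+01]), 'qvel': array([ 0.09745565, -0.04067735,  0.13801265, -0.08494386,  0.04524178,
       -0.02105342]), 'joint_torque': array([ 4.96268782e-03, -5.58212006e+01,  5.04717064e+01,  1.32754259e-02,
       -3.30790444e-04, -2.21577875e-05]), 'tool_pos': array([0.18906196, 0.56921155, 0.30322244]), 'tcp_rot': array([-1.79933631e+02, -1.54052997e-02,  1.61620068e+02]), 'ft_force': array([ 0.23525858, -0.53345725,  0.15320483]), 'torque': array([-0.00587455, -0.00086339, -0.01497579]), 'gripper_width': 0.08539377528916682}
```

View pics/a.png

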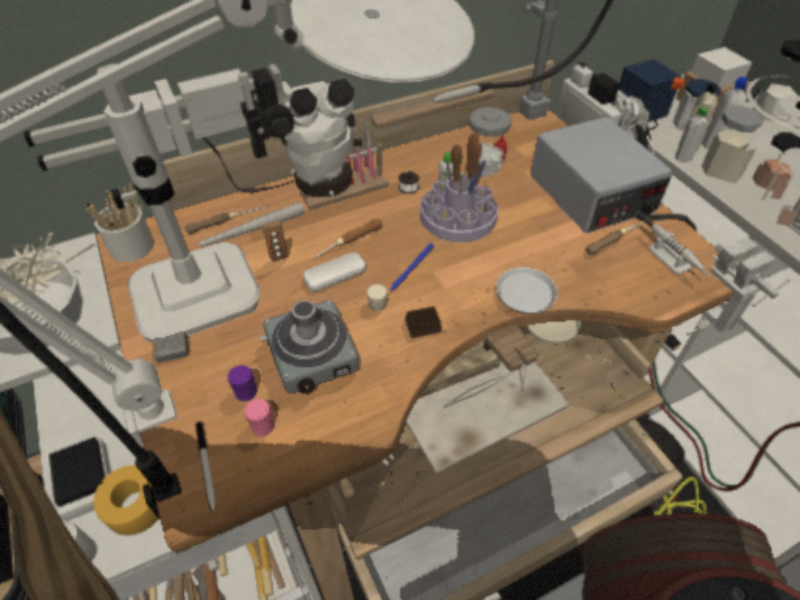

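View pics/b.png

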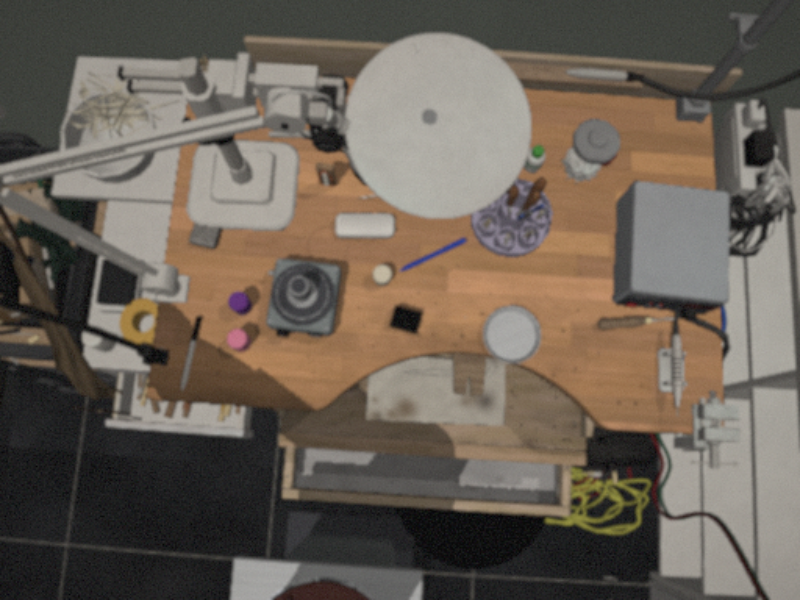

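The scene view shows the unit with its knob at about (305,318) and the dish at about (527,292), in 800x600 pixels. The top view shows the knob at (302,287) and the dish at (512,333). The pink and purple look-alikes stand to the left of the unit. I'll enlarge the knob and the dish.

Run:
```python
from h import *
a,b=[cv2.imread(f"pics/{n}0.png") for n in("scene","top")]
def crop(im,u,v,w=64,h=50): return cv2.resize(im[v-h//2:v+h//2,u-w//2:u+w//2],None,fx=6,fy=6,interpolation=cv2.INTER_CUBIC)
t=np.vstack([np.hstack([crop(a,196,210),crop(a,337,187)]),np.hstack([crop(b,193,188),crop(b,327,213)])])
cv2.imwrite("pics/c.png",t)
print("knob",atz("scene",(196,197),.106),atz("top",(193,184),.106)); print("dish",atz("scene",(337,187),.01),atz("top",(327,213),.01))
```

```text
knob [0.60216555 0.07050002 0.106     ] [0.59697342 0.07065019 0.106     ]
dish [ 0.55127697 -0.29131782  0.01      ] [ 0.56125649 -0.29328391  0.01      ]
```

View pics/c.png

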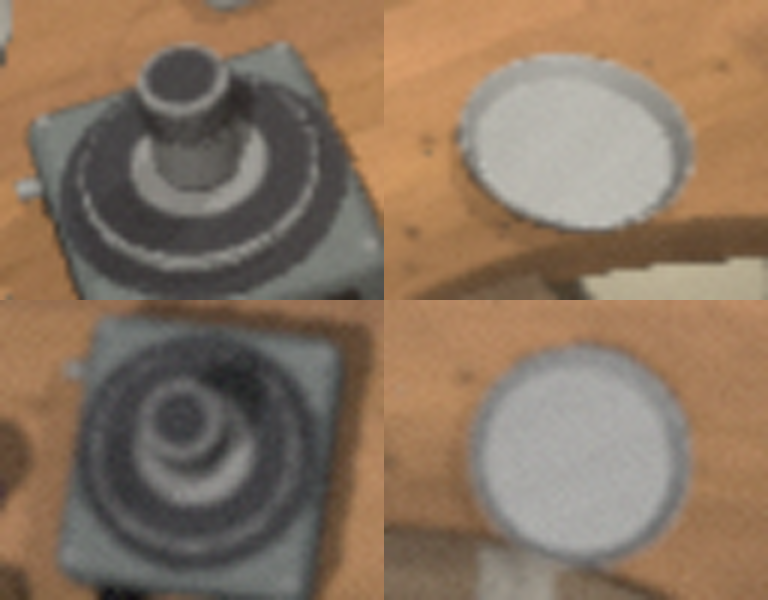

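Run:
```python
from h import *
print("knob",atz("scene",(194.3,197.6),.106),atz("top",(190.9,182.3),.106)); print("disc",atz("top",(193.9,187.6),.06))
print("dish",atz("scene",(336.7,185.1),.012),atz("top",(327.1,213.4),.012))
k=np.array([.599,.0765,.094])
for yaw in range(-180,180,30):
    q=robot.ik([k[0],k[1],k[2]+.054],[180,0,yaw]); print(yaw,None if q is None else np.round(q))
print(robot.ik([.555,-.293,.1],[180,0,0]))
```

```text
knob [0.60220491 0.07451034 0.106     ] [0.6011233  0.07648292 0.106     ]
disc [0.59799573 0.07373246 0.06      ]
dish [ 0.55588506 -0.29313825  0.012     ] [ 0.55978043 -0.29324962  0.012     ]
-180 [-5.  8. -8. 74.  0. -5.]
-150 [ -5.   8.  -8.  74.   0. -35.]
-120 [ -5.   8.  -8.  74.   0. -65.]
-90 [ -5.   8.  -8.  74.   0. -95.]
-60 [  -5.    8.   -8.   74.    0. -125.]
-30 [  -5.    8.   -8.   74.    0. -155.]
0 [ -5.   8.  -8.  74.   0. 175.]
30 [ -5.   8.  -8.  74.   0. 145.]
60 [ -5.   8.  -8.  74.   0. 115.]
90 [-5.  8. -8. 74.  0. 85.]
120 [-5.  8. -8. 74.  0. 55.]
150 [-5.  8. -8. 74.  0. 25.]
[-39.74832149  14.3385713   -6.5212203   69.14020839   0.
 140.25167851]
```

Run:
```python
from h import *
def tri(s,t):
    o1,d1=ray("scene",np.array(s)*.64); o2,d2=ray("top",np.array(t)*.64)
    A=np.c_[d1,-d2]; x=np.linalg.lstsq(A,o2-o1,rcond=None)[0]; p,q=o1+x[0]*d1,o2+x[1]*d2
    return np.round((p+q)/2,3),round(np.linalg.norm(p-q),3)
for n,s,t in [("white end",(137,383),(165,280)),("black rod end",(158,485),(155,355)),("pole base",(185,270),(240,175)),("pole joint",(150,180),(215,130)),("lamp disc c",(372,14),(430,117)),("eyepiece",(305,98),(325,135)),("tape",(128,498),(140,322)),("arm elbow",(240,5),(255,118))]:
    print(n,tri(s,t))
```

```text
white end (array([0.604, 0.314, 0.074]), np.float64(0.008))
black rod end (array([0.481, 0.332, 0.014]), np.float64(0.003))
pole base (array([0.81 , 0.209, 0.055]), np.float64(0.003))
pole joint (array([0.806, 0.209, 0.24 ]), np.float64(0.002))
lamp disc c (array([ 0.75 , -0.114,  0.429]), np.float64(0.0))
eyepiece (array([0.743, 0.008, 0.352]), np.float64(0.037))
tape (array([ 0.557,  0.408, -0.113]), np.float64(0.009))
arm elbow (array([0.692, 0.074, 0.5  ]), np.float64(0.028))
```

Run:
```python
from h import *
def st(m):
    o=robot.observe(); print(m,round(o["time"],2),np.round(o["tool_pos"],4),np.round(o["tcp_rot"],1),"f",np.round(o["ft_force"],1),"t",np.round(o["torque"],2),round(o["gripper_width"],4),np.round(o["q"][5],1))
r=.41; a=np.radians(68)
robot.move_pose([r*np.cos(a),r*np.sin(a),.30],[180,0,161.6]); st("in")
robot.move_pose([.43,.06,.27],[180,0,-20]); st("swing")
robot.line_to([.6013,.0755,.215],vel=.25); st("above")
robot.move_pose([.6013,.0755,.215],[180,0,-30]); st("rot10")
robot.line_to([.6013,.0755,.2145],vel=.003,rotation=[180,0,-20]); st("rot line")
for n in("scene","top"): cv2.imwrite(f"pics/{n}1.png",robot.grab_frame(n))
a,b=[cv2.imread(f"pics/{n}1.png") for n in("scene","top")]
f=lambda im,u,v: cv2.resize(im[v-75:v+75,u-100:u+100],None,fx=4,fy=4,interpolation=cv2.INTER_CUBIC)
cv2.imwrite("pics/d.png",cv2.resize(np.hstack([f(a,196,190),f(b,193,188)]),(800,300)))
```

```text
in 0.92 [0.154  0.3807 0.3003] [179.9   0.  161.6] f [ 0.3 -0.1  0. ] t [ 0.   -0.04 -0.  ] 0.0855 68.0
swing 4.37 [0.43   0.0601 0.27  ] [-180.   -0.  -20.] f [0.2 0.1 0.9] t [-0.04  0.01 -0.02] 0.0853 -169.4
above 5.24 [0.6007 0.0756 0.2152] [180.   0. -20.] f [ 0.3 -0.1  0.9] t [-0.02 -0.    0.02] 0.085 -165.2
rot10 5.53 [0.6008 0.0755 0.2159] [-1.80e+02 -1.00e-01 -2.98e+01] f [ 0.4  0.2 -0.7] t [0.05 0.02 0.02] 0.0854 -155.4
rot line 5.86 [0.6011 0.0755 0.2148] [-180.   -0.  -20.] f [-0.3  0.6  0.4] t [ 0.01  0.01 -0.01] 0.0854 -165.2
```

View pics/d.png

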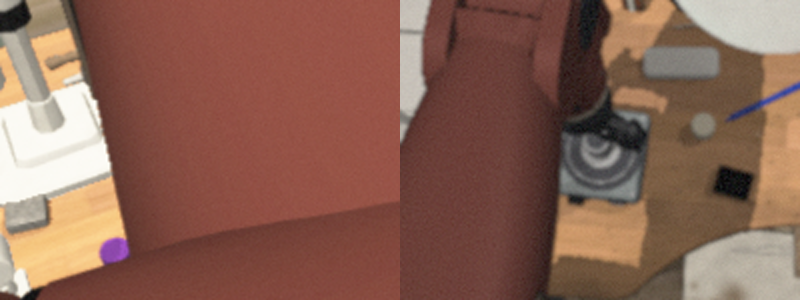

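The scene camera's view of the knob is blocked by the arm. The top view shows the fingers over the disc centre at about (600,140), so I'll continue by feel.

```bash
cat >> h.py <<'E'
def st(m):
    o=robot.observe(); print(m,round(o["time"],2),np.round(o["tool_pos"],4),"yaw",np.round(o["tcp_rot"][2],1),"f",np.round(o["ft_force"],1),"tz",np.round(o["torque"][2],2),round(o["gripper_width"],4)); return o
def F(n=4):
    a=[]
    for _ in range(n): robot.pause(.02); o=robot.observe(); a.append(np.r_[o["ft_force"],o["torque"]])
    return np.mean(a,0)
E
python3 - <<'E'
from h import *
robot.set_gripper(.055); st("pre")
print(robot.line_to([.6013,.0755,.147],vel=.12,guard=8)); st("down"); b=F(6); print("base",np.round(b,2))
robot.set_gripper(.03); st("grip"); print(np.round(F(6)-b,2))
E
```

```text
pre 6.37 [0.6013 0.0755 0.2145] yaw -20.0 f [ 0.5 -0.3  0.3] tz 0.04 0.055
False
down 7.08 [0.6016 0.0755 0.1476] yaw -20.0 f [ 1.3 -0.3  0.2] tz -0.02 0.0548
base [ 0.03 -0.22  0.22  0.   -0.02 -0.  ]
grip 7.5 [0.6018 0.0755 0.1477] yaw -20.0 f [0.6 0.4 2.9] tz 0.01 0.0323
[ 1.18  0.63  2.6   0.07 -0.2  -0.01]
```

```bash
cat >> h.py <<'E'
def turn(p,yaw,total,step,b,ff=0.,g=.00012,gl=.0001,fmax=11,tgt=1.,q=True):
    p=np.array(p,float); log=[]; done=0
    while done<total:
        yaw-=step; done+=step; p[2]+=ff*step/360
        robot.move_pose(p,[180,0,yaw]); f=F(3)-b
        log.append((yaw,*np.round(p*1e3,2),*np.round(f[:3],1),round(f[5],2)))
        if np.abs(f[:3]).max()>fmax: print("STOP force"); p[2]+=np.clip(g*(f[2]-tgt),-.001,.001); break
        p[:2]+=np.clip(gl*f[:2],-.0005,.0005)*(np.abs(f[:2])>1)
        p[2]+=np.clip(g*(f[2]-tgt),-.001,.001)
    if q:
        for l in log: print(*l)
    st("end"); print("P",p.tolist(),yaw); return p,yaw,log
E
python3 - <<'E'
from h import *
b=np.array([.03,-.22,.22,0,-.02,0])
# stiffness probe: 0.4 mm up
robot.set_gripper(.0); st("g"); print(np.round(F()-b,2))
robot.line_to([.6013,.0755,.1474],vel=.01); print(np.round(F()-b,2))
turn([.6013,.0755,.1474],-20,40,8,b)
E
```

```text
g 7.82 [0.6016 0.0755 0.1473] yaw -20.0 f [ 1.9 -0.1  2.3] tz -0.02 0.0326
[ 1.44  0.59  2.82  0.07 -0.38 -0.01]
[ 1.88 -0.09  2.3   0.02 -0.38 -0.02]
-28 601.3 75.5 147.4 -0.1 -0.4 2.6 -0.02
-36 601.3 75.5 147.6 -0.6 -0.5 2.1 0.01
-44 601.3 75.5 147.73 -0.9 -0.1 2.2 -0.03
-52 601.3 75.5 147.88 -0.9 0.1 2.3 -0.01
-60 601.3 75.5 148.03 -0.9 -0.3 2.5 -0.01
end 9.74 [0.6013 0.0755 0.148 ] yaw -59.6 f [-1.  -1.   3.4] tz -0.03 0.0327
P [0.6013, 0.0755, 0.1482162576577585] -60
```

Run:
```python
from h import *
b=np.array([.03,-.22,.22,0,-.02,0])
turn([.6013,.0755,.1482],-60,64,8,b,tgt=2.2)
```

```text
-68 601.3 75.5 148.2 -0.8 -0.1 1.9 -0.0
-76 601.3 75.5 148.16 0.0 -0.3 1.6 -0.01
-84 601.3 75.5 148.09 -0.4 -0.5 3.0 0.03
-92 601.3 75.5 148.19 -2.0 -1.8 2.8 0.04
-100 601.1 75.32 148.25 -1.7 -2.8 1.8 -0.04
-108 600.93 75.04 148.2 -1.9 -2.4 1.7 0.01
-116 600.74 74.8 148.14 -1.8 -1.0 2.3 -0.01
-124 600.56 74.8 148.15 -3.0 -0.1 3.9 0.0
end 12.21 [0.6005 0.075  0.1482] yaw -123.6 f [-2.7  0.2  3.3] tz 0.02 0.0329
P [0.6002593679388049, 0.07480423868100487, 0.14835053149411254] -124
```

Run:
```python
from h import *
b=np.array([.03,-.22,.22,0,-.02,0])
turn([.6002,.0748,.1484],-124,56,7,b,tgt=2.2,g=.0002,gl=.0002)
```

```text
-131 600.2 74.8 148.4 -2.3 0.3 3.7 0.05
-138 599.73 74.8 148.69 -1.0 1.0 4.0 0.01
-145 599.73 74.8 149.06 -1.4 1.3 4.3 -0.0
-152 599.45 75.06 149.49 -0.5 0.3 3.9 -0.04
-159 599.45 75.06 149.83 0.2 0.5 3.9 0.01
-166 599.45 75.06 150.17 -1.2 0.4 4.3 -0.01
-173 599.21 75.06 150.59 -1.3 -0.1 3.1 -0.03
-180 598.95 75.06 150.77 -0.3 0.5 3.8 0.02
end 14.61 [0.599  0.075  0.1508] yaw -179.7 f [-0.2  0.5  4.5] tz 0.01 0.0327
P [0.5989463975142071, 0.0750610306546215, 0.15108763597780125] -180
```

Run:
```python
from h import *
b=np.array([.03,-.22,.22,0,-.02,0])
turn([.5989,.0751,.1511],-180,84,7,b,tgt=2.2,g=.0001,gl=.0002,ff=.016)
```

```text
-187 598.9 75.1 151.41 -0.4 0.6 2.0 -0.02
-194 598.9 75.1 151.7 -1.0 1.6 1.9 0.0
-201 598.69 75.42 151.99 -1.4 0.9 2.4 0.01
-208 598.41 75.42 152.32 -1.0 1.8 1.7 -0.02
-215 598.41 75.78 152.58 -0.2 1.0 1.9 -0.01
-222 598.41 75.99 152.86 -0.4 1.8 2.4 0.01
-229 598.41 76.35 153.19 -1.0 1.0 2.7 0.01
-236 598.41 76.56 153.55 -1.2 -0.2 2.5 -0.02
-243 598.17 76.56 153.89 0.1 0.9 3.4 0.01
-250 598.17 76.56 154.32 -0.1 2.4 3.6 -0.01
-257 598.17 77.04 154.77 1.3 1.3 2.6 -0.03
-264 598.43 77.3 155.11 0.9 1.0 1.9 0.03
end 18.21 [0.5984 0.0772 0.1551] yaw 96.3 f [0.7 0.2 2.2] tz 0.03 0.0328
P [0.5984263401881436, 0.07749858201067511, 0.1550839420116812] -264
```

Run:
```python
from h import *
b=np.array([.03,-.22,.22,0,-.02,0])
turn([.5984,.0775,.1551],-264,84,7,b,tgt=2.2,g=.0001,gl=.0002,ff=.016)
print(robot.observe()["q"][5])
```

```text
-271 598.4 77.5 155.41 1.0 1.4 3.0 -0.01
-278 598.4 77.78 155.8 0.2 1.6 3.1 -0.0
-285 598.4 78.09 156.2 1.0 0.3 2.8 -0.01
-292 598.61 78.09 156.57 1.1 0.2 3.0 0.0
-299 598.82 78.09 156.96 0.5 -0.0 2.7 -0.02
-306 598.82 78.09 157.32 1.6 0.8 2.1 0.01
-313 599.14 78.09 157.62 1.6 1.0 2.4 0.01
-320 599.47 78.3 157.95 1.2 -0.3 3.1 0.02
-327 599.7 78.3 158.35 0.4 -0.1 2.1 -0.01
-334 599.7 78.3 158.66 0.4 -1.1 0.6 -0.01
-341 599.7 78.09 158.81 0.2 -1.1 -0.4 -0.02
-348 599.7 77.87 158.85 0.1 0.2 0.9 -0.03
end 21.81 [0.5997 0.0779 0.1589] yaw 12.3 f [ 0.5 -0.7  1.3] tz -0.02 0.0326
P [0.599697660258828, 0.0778655315815006, 0.15872847393902872] -348
162.6788914408082
```

Run:
```python
from h import *
b=np.array([.03,-.22,.22,0,-.02,0])
z=.1588; x,y=.5997,.0779
for i in range(8):
    z+=.001; h=robot.line_to([x,y,z],vel=.01,guard=6); f=F(3)-b; print(h,round(z,4),np.round(f[:3],1))
    if h or f[2]<-4.5: print("resist"); break
st("e")
```

```text
False 0.1598 [ 0.3 -0.  -0.7]
False 0.1608 [ 0.   0.3 -0.9]
False 0.1618 [ 0.1  0.2 -1.2]
False 0.1628 [-0.4 -0.6 -0.9]
False 0.1638 [-0.1  1.2 -1.4]
False 0.1648 [ 0.7 -0.1 -1. ]
False 0.1658 [-0.  -0.1 -1.3]
False 0.1668 [ 0.3  0.2 -1.1]
e 24.21 [0.5997 0.0779 0.1669] yaw 12.0 f [ 0.8  0.6 -1.3] tz 0.04 0.0328
```

Run:
```python
from h import *
print(robot.line_to([.5997,.0779,.212],vel=.06,guard=8)); o=st("up")
robot.line_to([.47,-.02,.225],vel=.15); st("back")
robot.move_pose([.47,-.22,.20],[180,0,12]); st("swing")
robot.line_to([.5575,-.293,.16],vel=.15); st("hover")
for n in("scene","top"): cv2.imwrite(f"pics/{n}2.png",robot.grab_frame(n))
a,b=[cv2.imread(f"pics/{n}2.png") for n in("scene","top")]
t=lambda im,u,v: cv2.resize(im[max(v-75,0):v+75,u-100:u+100],(400,300),interpolation=cv2.INTER_CUBIC)
cv2.imwrite("pics/e.png",np.vstack([np.hstack([t(a,196,200),t(a,337,187)]),np.hstack([t(b,193,188),t(b,327,213)])]))
```

```text
False
up 25.11 [0.5995 0.0779 0.2116] yaw 12.0 f [ 0.   0.  -0.4] tz -0.03 0.0328
back 26.34 [ 0.4703 -0.0198  0.2249] yaw 12.0 f [ 0.2  0.3 -0.5] tz 0.05 0.0325
swing 27.17 [ 0.4702 -0.2193  0.1999] yaw 12.0 f [-0.4  0.3 -0.9] tz 0.01 0.0326
hover 28.12 [ 0.5575 -0.2922  0.1603] yaw 12.1 f [ 0.3 -0.9 -0.8] tz 0.0 0.0324
```

View pics/e.png

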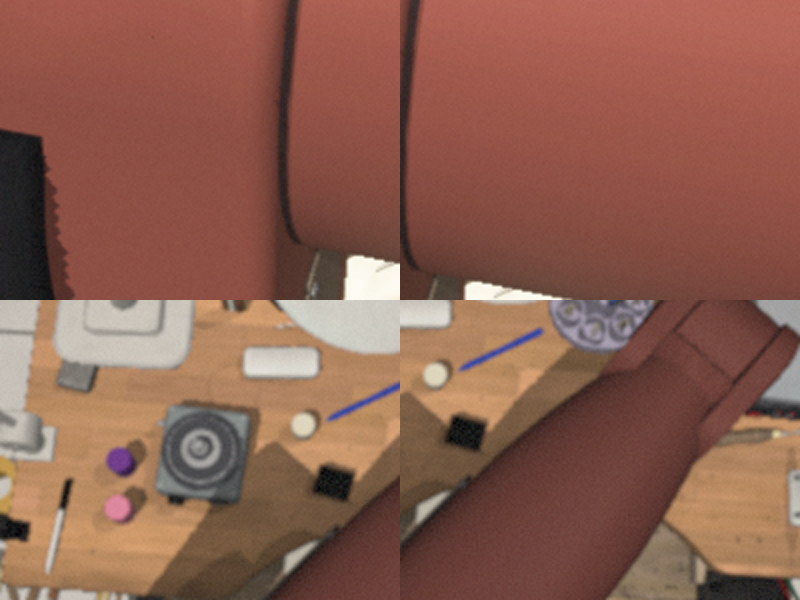

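The top view shows the unit at about (200,450) with the knob gone and only the bare spindle left. The arm hides the dish in both views, so I'll lower the knob by feel.

Run:
```python
from h import *
p=[.5575,-.293]
robot.line_to(p+[.1],vel=.08); st("near"); b=F(5)
h=robot.line_to(p+[.085],vel=.012,guard=3.5); o=st(f"touch {h}"); f=F(4)-b; print(np.round(f,2))
```

```text
near 29.12 [ 0.5578 -0.2932  0.1005] yaw 12.0 f [ 1.  -0.1 -0.5] tz 0.03 0.0327
touch True 30.36 [ 0.5574 -0.293   0.0853] yaw 12.0 f [0.9 0.2 6.3] tz 0.01 0.0323
[-0.29  0.25  6.74  0.04  0.07 -0.04]
```

The touch came at TCP z = 0.085, which puts the fitted knob's underside at about 0.066. That agrees with the spindle data, where knob_grip is 12–14 mm above the spindle's top. I'll take off the pressing force and then let go.

Run:
```python
from h import *
p=[.5575,-.293]; z=robot.observe()["tool_pos"][2]; b=-.5
for i in range(6):
    f=F(4); print(round(z,5),np.round(f[:3],1))
    if f[2]-b<2.2: break
    z+=.0002; robot.line_to(p+[z],vel=.01)
robot.set_gripper(.046); st("open"); print(np.round(F()[:3],1))
robot.line_to(p+[.15],vel=.06,guard=5); st("up")
robot.line_to([.46,-.2,.2],vel=.2); st("back")
robot.move_pose([.40,.1,.25],[180,0,12]); st("away")
for n in("scene","top"): cv2.imwrite(f"pics/{n}3.png",robot.grab_frame(n))
a,b=[cv2.imread(f"pics/{n}3.png") for n in("scene","top")]
t=lambda im,u,v: cv2.resize(im[v-38:v+37,u-50:u+50],(400,300),interpolation=cv2.INTER_CUBIC)
cv2.imwrite("pics/f.png",np.hstack([t(a,337,187),t(b,327,213)]))
```

```text
0.08534 [-0.2 -0.4  5.8]
0.08554 [-0.5 -0.1  0.2]
open 31.14 [ 0.5574 -0.2929  0.0854] yaw 12.0 f [-0.7  0.1  0.1] tz -0.04 0.0461
[ 0.1 -0.4 -0.1]
up 32.43 [ 0.5573 -0.2928  0.1494] yaw 12.0 f [-0.   0.6  0.4] tz 0.02 0.0461
back 33.3 [ 0.4603 -0.2004  0.1997] yaw 12.0 f [ 0.1  0.5 -0.2] tz -0.04 0.0462
away 34.48 [0.4005 0.0993 0.2497] yaw 12.0 f [-0.5 -0.1  0.4] tz -0.01 0.0458
```

View pics/f.png

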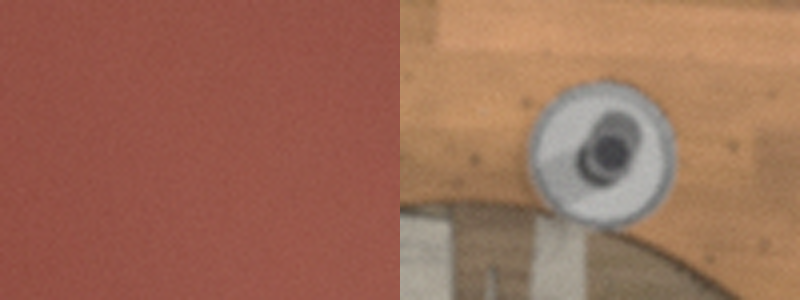

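The top view shows the knob standing upright, dark top up, near the middle of the dish at about (608,153). The gripper is clear, so I'm handing in.

Run:
```python
from h import *
robot.pause(.3); robot.job_done(); st("done")
```

```text
the job is handed in; nothing more can be done
the job is handed in; nothing more can be done
```

The knob is off the unit and standing upright, knurled end up, near the middle of the dish. I handed the job in at about 35 s of the 67 s allowed.

- **Loosening:** I gripped the knob and turned it clockwise by 328°, following it up as it climbed. The force between tool and knob stayed at or below about 4.3 N. The upward push stopped at about 314°. A 1 mm stepped test lift then met only the knob's weight, so I lifted it clear.
- **Placing:** I lowered the knob until it touched the dish floor, which peaked at about 7 N. I eased that to about zero before opening the gripper, then backed away without contact.
- **Last checks:** The final top picture shows the knob upright in the dish, and the top picture taken after lift-off showed the bare spindle. The scene camera's view was blocked by the arm both while hovering over the dish and at the end, so these checks rest on the top camera alone.
- **One disagreement:** The knob touched the dish about 5 mm lower than I had reckoned. I had assumed it sat flat on the lap disc, while the spindle dimensions put it about 5–7 mm above, and that accounts for the difference.

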